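# Load the scrapers into the bench steriliser under lock-out

### The job

The plankton scrapers on the ship's lab bench must go into the tool steriliser. First push its red mushroom stop down until it stays down; then swing the keeper bar fully back over the block, slide every scraper on the bench blade first into a slot of its own until its handle is up against the block, and swing the keeper bar down in front of the handles and press it home into its detent. Only then twist the stop clockwise so that it springs up again; it must stay down until then, and the jars and the wash bottle must stay standing.

Things in the scene. Friction and masses are not known exactly. Their poses are not given: they have to be found in the camera images.
- steriliser: fixed low block, 264 wide (y), 75 deep (x 0 to 75), 46 high, on a steel apron 8 thick, 320 wide, 95 deep in front (x -95 to 0). Origin: on the bench under the middle of its slotted front face; x: into the slots; y: along the face. Hinge cheeks 54 high at y +-138; detent post (26 x 16, 38 high, sprung ball) on the apron at x -52, y 153.
- slot0 (a point): centre of the mouth of slot 0 on the block's front face, 16 mm above the bench (y +90 in the steriliser's frame). Slot 36 wide, 9 high (from 11.5 to 20.5 above the bench), 65 deep, a black mark above it on the block's top edge; axes as the steriliser's. A scraper lying on the apron has its blade at slot height; fully home its handle's front end is against the face, its origin at x = -36.
- slot1 (a point): centre of the mouth of slot 1 on the block's front face, 16 mm above the bench (y +30 in the steriliser's frame). Slot 36 wide, 9 high (from 11.5 to 20.5 above the bench), 65 deep, a black mark above it on the block's top edge; axes as the steriliser's. A scraper lying on the apron has its blade at slot height; fully home its handle's front end is against the face, its origin at x = -36.
- slot2 (a point): centre of the mouth of slot 2 on the block's front face, 16 mm above the bench (y -30 in the steriliser's frame). Slot 36 wide, 9 high (from 11.5 to 20.5 above the bench), 65 deep, a black mark above it on the block's top edge; axes as the steriliser's. A scraper lying on the apron has its blade at slot height; fully home its handle's front end is against the face, its origin at x = -36.
- slot3 (a point): centre of the mouth of slot 3 on the block's front face, 16 mm above the bench (y -90 in the steriliser's frame). Slot 36 wide, 9 high (from 11.5 to 20.5 above the bench), 65 deep, a black mark above it on the block's top edge; axes as the steriliser's. A scraper lying on the apron has its blade at slot height; fully home its handle's front end is against the face, its origin at x = -36.
- keeper_bar (a point): middle of the keeper bar: a round steel bar of 12 mm diameter, 303 long, parallel to the steriliser's y, carried by an arm at each end (86 mm from hinge to bar). Shut, it lies at x -84, z 20 in the steriliser's frame; the x axis of this point follows the bar's turning.
- keeper_hinge (a point): middle of the keeper's hinge axis, at x 0, z 40 in the steriliser's frame; the axis is the steriliser's y.
- keeper (a joint): angle of the keeper bar: 0 shut in its detent, about 0.13 where the detent ball starts to resist (about 5 N at the bar), 1.8 straight up, 2.7 fully back over the block. A stiff hinge: it stays where it is left.
- stop_box: fixed grey enclosure 84 x 84, 52 high, with the red mushroom stop in the middle of its top. Origin: centre of its underside. The like box without a red mushroom is something else.
- stop_top (a point): centre of the top of the mushroom head (round, 40 diameter, 18 high; on a collar of 34 diameter that ends 60 above the bench). 90 mm above the bench when up, 81 when it stays down.
- stop (a joint): travel of the stop: 0 up, 0.010 pushed to the bottom (about 5 N), from where it comes back to about 0.0086 and stays; turned it springs up when let go.
- stop_turn (a joint): turn of the mushroom head, clockwise from above: 0 at rest, at most 1.3; the latch lets go at about 0.6; it turns back slowly by itself.
- scraper0: a flat scraper: black handle 72 long x 18 wide x 16 high (mm); a steel blade 59 long, 28 wide, 4 thick sticks out of its front end at half height. Origin: middle of the handle (8 mm above its support); x: towards the blade's end; z: across the flat. Same upside down. 110 g, balances 18 mm in front of the origin. All alike. Absent (None from the start) in some starts.
- scraper1: a flat scraper: black handle 72 long x 18 wide x 16 high (mm); a steel blade 59 long, 28 wide, 4 thick sticks out of its front end at half height. Origin: middle of the handle (8 mm above its support); x: towards the blade's end; z: across the flat. Same upside down. 110 g, balances 18 mm in front of the origin. All alike. Absent (None from the start) in some starts.
- scraper2: a flat scraper: black handle 72 long x 18 wide x 16 high (mm); a steel blade 59 long, 28 wide, 4 thick sticks out of its front end at half height. Origin: middle of the handle (8 mm above its support); x: towards the blade's end; z: across the flat. Same upside down. 110 g, balances 18 mm in front of the origin. All alike. Absent (None from the start) in some starts.
- scraper3: a flat scraper: black handle 72 long x 18 wide x 16 high (mm); a steel blade 59 long, 28 wide, 4 thick sticks out of its front end at half height. Origin: middle of the handle (8 mm above its support); x: towards the blade's end; z: across the flat. Same upside down. 110 g, balances 18 mm in front of the origin. All alike. Absent (None from the start) in some starts.
- jar_a: jar with cap, 80 diameter, 110 high, loose bystander; origin: centre of its underside
- jar_b: jar with cap, 72 diameter, 90 high, loose bystander; origin: centre of its underside
- wash: wash bottle 64 diameter, 130 high, loose bystander; origin: centre of its underside
- dish: shallow clear dish 60 diameter, 15 high, loose bystander lying among the scrapers; origin: centre of its underside
- timer_box: fixed grey enclosure 84 x 84, with a small black dial, 70 high in all, not used; origin: centre of its underside
Mind the look-alikes: they are no part of the job. Leave any green or orange look-alike of the scraper1 alone.

How it is judged:
By the outcome, as a careful person would: the job done as asked, in the order asked, and still so for the second after the job is handed in, with the robot touching nothing.
Of scraper0, scraper1, scraper2, scraper3 only 2 to 4 are there at a start; the rules pass over those that are not, and their reading is None.
At some moment in a run one of scraper0, scraper1, scraper2, scraper3 may be knocked a few centimetres aside while the robot is not near it.
Once in a run the grip may slacken for a moment while it holds something.
It also fails if it takes over 210 s, if anything falls off the work surface, if the arm or the gripper's body presses on something with over 40 N, if the wrist force passes 120 N, or if a joint passes its speed limit or range.

### The arm

A 6-joint arm with a two-finger parallel gripper is mounted at the origin on the work surface. World frame = base frame: x ahead of the robot, y to its left, z up, the work surface at z = 0. Lengths are in m, angles in degrees, forces in N, time in s.
With the tool pointing down it reaches from about 0.4 to 0.825 m from the base axis. Payload 7 kg.
Tool frame: the origin (TCP) lies midway between the tips of the shut fingers; the grasp point (between the pads) lies 19 mm behind it (r.grip_depth is the distance from the TCP to the grasp point, in m); z points along the fingers, y is the line along which they close (so a half turn about z gives the same grasp; the last joint's range is limited). The gripper opens to 88 mm and grips with 3 to 60 N. Pads are 19 mm wide; open, the fingers measure 130 mm over their backs; the gripper's body (78 mm by 193 mm) begins 47 mm behind the grasp point.
Start: joints at [-48.065, 20.546, 0.682, 0, -70.136, -16.507], TCP at [0.29, -0.61, 0.227] pointing down, gripper open.
Joint ranges: [-176.03, 176.03], [-82.01, 121.73], [-58.28, 71.71], [-173.87, 95.51], [-174.79, -0.11], [-173.66, 173.66]. Speed limits (degrees/s): [136.94, 136.94, 172.46, 180, 180, 180].

### API

Orientations are given as [roll, pitch, yaw] about the fixed x, y, z axes, in that order (R = Rz(yaw) Ry(pitch) Rx(roll)).
In Python, from plant import r, capture, close_job, search_frame, outline_of gives the robot as it stands.
- The arm moves only by the shell command python3 -m creep 'ROWS' [FORCE]. ROWS is JSON, a list of rows, each a list of 7 numbers: the finger opening in mm, from 0 to 87.6, then the shift along the world's x, y, z in units of 25 mm (1.0 is 25 mm), then the turn, a rotation vector about the world's x, y, z in degrees. In form: [[hand, x, y, z, ax, ay, az], ...]. A call has 1 to 8 rows; each row shifts and turns the commanded pose from where the row before left it; what a row does not reach is not made up. A row lasts 1/12 s, in which the tool goes at most 41.7 mm and 7.16 degrees, less where a joint would pass 70% of its speed; a pose out of reach is approached as far as the arm can. A call is refused whole if a number of a shift passes 1 or a number of a turn 7.16, either way. A call with a gripper value outside its range is refused whole. The fingers move at their own pace and stop on an object; FORCE is the grip in N (left out, the last holds). Time passes only in rows, so rows that do not move let the fingers close. It gives the time, the measured TCP pose, the force, the opening and the grip force at its end, in the units of the state.
- r.get_state(): the state, without advancing time (a new reading comes with each control period).
- capture(name): name is "scene" or "top" or "wrist"; returns a dict with "frame" (400x640x3 uint8, red, green, blue), "K" (3x3 intrinsics, pixels), "k1" (the pictures are not rectified: a ray, as slopes to the right and down, at radius r is drawn at 1 + k1 r^2 times it, then the intrinsics apply), "origin" and "rotation" of the camera in the world. Camera axes: x right, y down, z forward; pixel columns grow to the right and rows downward; lengths in m; the calibration is good to about 2 mm. A picture is of the moment at which its call begins. There is no depth.
- close_job(): hands the job in; it is judged then, once.
Trained networks look in a picture, given as the dict that the camera call returned (one of the last four; its "shot" number tells which), for a name from the list of things; names that differ only in an ending like _2 or _b are one class to them, and where a whole thing is asked for, a point or a joint stands for the part that bears it (a point fixed in the world has none). Each returns a list of dicts, best first, with "conf" (0 to 1); they miss things now and then, are a little off and sometimes report something else, mostly with a low value. They report only what shows in the picture. A call takes as long as a camera call. They do not tell look-alikes from the thing itself.
- search_frame(picture, target): "bbox" ([left, top, right, bottom] in pixels, round what is visible of it).
- outline_of(picture, target): "region" (400x640 bool, what is visible of it) and "bbox" ([left, top, right, bottom] in pixels, round what is visible of it).
The state is a dict: "time_s": time; "joints": joint angles; "qd": joint speeds; "joint_torque": joint torques, N m; "tcp_pos": TCP position; "eef_rot": TCP orientation; "contact_force": force on the tool from outside, world axes, zero at the start; "moment": the same for the moment, N m; "gripper_width": finger opening in m; "gripper_force": force on a finger pad.
Only numpy, scipy, OpenCV 4.12 (cv2) and the standard library are available. Lean on these libraries where they do the work, as an engineer would, in place of code of your own. Each camera call takes 0.05 s, during which the arm holds its last target. There are 200 camera calls.

## Working session

There is one attempt and no reset: what is moved stays moved. The work goes in short steps, Python scripts to look and compute and a shell command to move; the robot and the scene stay as the last step left them, time stands still between calls to the robot, and variables do not carry over. Pictures are saved under pics/ and viewed, at most 17 in all, crops included, and the job is handed in when it is done.

```bash
ls; mkdir -p pics; cat > h.py <<'E'
import numpy as np, cv2
from plant import r, capture, search_frame, outline_of
def save(p,n): cv2.imwrite('pics/'+n,cv2.cvtColor(p["frame"],cv2.COLOR_RGB2BGR))
def ray(p,u,v):
    K=np.array(p["K"]); d=np.array([(u-K[0,2])/K[0,0],(v-K[1,2])/K[1,1]]); s=d.copy()
    for _ in range(30): s=d/(1+p["k1"]*(s@s))
    w=np.array(p["rotation"])@np.array([s[0],s[1],1]); return np.array(p["origin"]),w
def px2w(p,u,v,z):
    o,w=ray(p,u,v); return o+w*(z-o[2])/w[2]
def w2px(p,X):
    c=np.array(p["rotation"]).T@(np.array(X)-np.array(p["origin"])); s=c[:2]/c[2]; s=s*(1+p["k1"]*(s@s))
    K=np.array(p["K"]); return np.array([K[0,0]*s[0]+K[0,2],K[1,1]*s[1]+K[1,2]])
def st():
    s=r.get_state(); print(s["time_s"],np.round(s["tcp_pos"],4),np.round(s["eef_rot"],1),np.round(s["contact_force"],1),s["gripper_width"],s["gripper_force"])
E
python3 - <<'E'
from h import *
st()
for n in("scene","top"):
    p=capture(n); save(p,n+'0.png'); print(n,p["origin"],np.round(p["rotation"],3).tolist(),p["k1"])
    for t in ["scraper0","stop_box","stop_top","timer_box","steriliser","keeper_bar","dish","jar_a","wash"]:
        print(t,[(np.round(d["bbox"]).astype(int).tolist(),round(d["conf"],2)) for d in search_frame(p,t)])
E
```

```text
pics
0.0 [ 0.2896 -0.6092  0.2256] [ 179.9   -0.  -154.6] [-0.9 -0.2 -0.6] 0.08773398894023975 0.0
scene [ 0.91973931 -0.54024723  1.03841404] [-144.41, -0.61, 43.153] 0.006514290088713276
scraper0 [([186, 248, 229, 266], 0.9), ([150, 293, 196, 314], 0.83), ([359, 145, 380, 170], 0.66), ([256, 231, 301, 238], 0.66), ([187, 192, 208, 224], 0.51)]
stop_box [([405, 157, 441, 189], 0.97)]
stop_top [([418, 158, 431, 169], 0.6)]
timer_box [([281, 276, 318, 325], 0.65)]
steriliser [([316, 180, 418, 289], 0.97), ([256, 314, 288, 361], 0.35)]
keeper_bar [([322, 184, 398, 271], 0.91)]
dish [([315, 191, 337, 210], 0.82)]
jar_a [([256, 316, 289, 362], 0.89), ([318, 187, 421, 287], 0.32)]
wash [([433, 202, 456, 237], 0.66)]
top [ 0.31084812 -0.03987225  1.72750169] [-173.142, 0.328, -91.169] -0.14375797094979859
scraper0 [([415, 242, 439, 269], 0.77), ([415, 213, 453, 225], 0.71), ([233, 226, 268, 244], 0.66), ([363, 219, 392, 248], 0.56)]
stop_box [([217, 160, 247, 192], 0.6)]
stop_top [([221, 172, 236, 181], 0.48)]
timer_box [([393, 157, 420, 188], 0.65)]
steriliser [([274, 142, 369, 196], 0.8), ([412, 215, 450, 227], 0.48), ([178, 150, 204, 178], 0.2)]
keeper_bar [([272, 164, 366, 196], 0.57)]
dish [([310, 220, 324, 235], 0.51)]
jar_a [([432, 148, 456, 178], 0.71), ([176, 154, 204, 178], 0.56)]
wash [([257, 121, 275, 146], 0.58), ([272, 141, 366, 197], 0.15)]
```

```bash
sed -i 's/^def save/from scipy.spatial.transform import Rotation as Ro\ndef RM(p): return Ro.from_euler("xyz",p["rotation"],degrees=True).as_matrix()\ndef save/; s/np.array(p\["rotation"\])/RM(p)/g' h.py
python3 - <<'E'
from h import *
s=cv2.imread('pics/scene0.png'); cv2.imwrite('pics/v1.png',cv2.resize(s[120:380,120:480],None,fx=2.2,fy=2.2,interpolation=cv2.INTER_CUBIC))
s=cv2.imread('pics/top0.png'); cv2.imwrite('pics/v2.png',cv2.resize(s[110:290,160:470],None,fx=2.5,fy=2.5,interpolation=cv2.INTER_CUBIC))
E
```

```text
(no output)
```

View pics/v1.png

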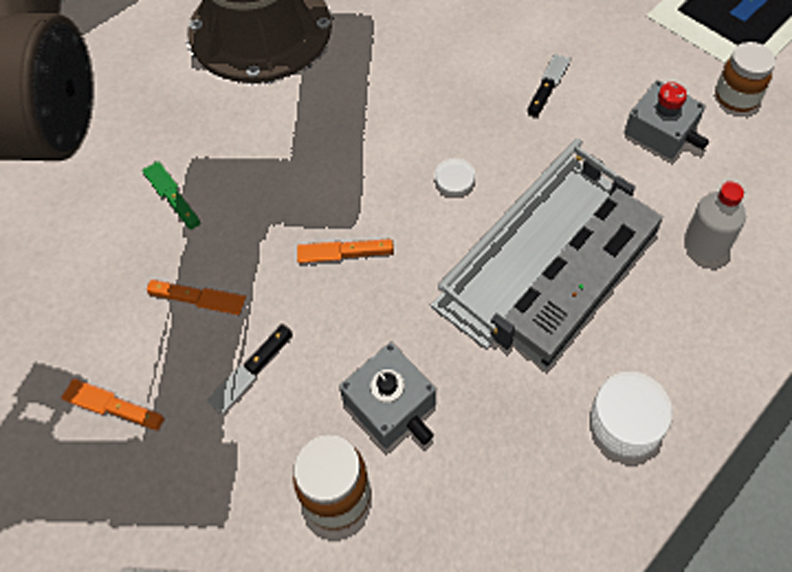

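View pics/v2.png

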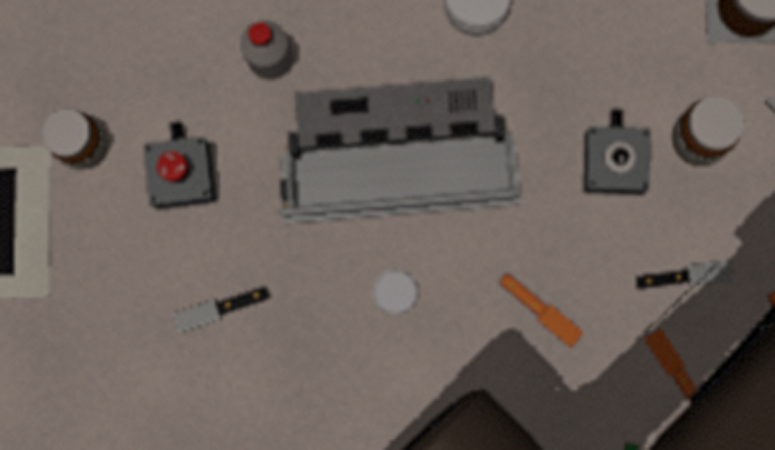

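Candidates, as pixels in the scene picture. Black-handled scrapers are at (369,159) and (237,286). Look-alikes to ignore are green at (198,208) and orange at (277,233), (209,255) and (172,303). The stop is the red mushroom at (425,163); the box at (297,295) is the timer. The keeper bar is shut. The wash bottle's red cap at (452,207) could also be mistaken for the stop.

```bash
python3 - <<'E'
from h import *
P={n:capture(n) for n in("scene","top")}
def v1(u,v): return u/2.2+120,v/2.2+120
def v2(u,v): return u/2.5+160,v/2.5+110
for n,f,pts in(("scene",v1,dict(stop=(672,92,.09),m3=(529,300,.046),m2=(554,267,.046),m1=(581,238,.046),m0=(606,208,.046),backR=(546,357,.046),backL=(661,214,.046),hA=(541,98,.008),tA=(562,66,.008),hB=(268,348,.008),dish=(455,175,.012),tb=(387,385,.06))),
 ("top",v2,dict(stop=(172,164,.09),m3=(463,128,.046),m2=(419,131,.046),m1=(373,135,.046),m0=(329,140,.046),backR=(490,80,.046),backL=(297,93,.046),hA=(244,299,.008),tA=(198,316,.008),hB=(664,279,.008),dish=(396,291,.012),tb=(619,156,.06)))):
    for k,(u,v,z) in pts.items(): print(n,k,np.round(px2w(P[n],*f(u,v),z),4))
for n in P:
  for t in["scraper0","stop_top"]:
    for d in outline_of(P[n],t):
      m=d["region"]; ys,xs=np.nonzero(m); c=P[n]["frame"][m].mean(0)
      print(n,t,round(d["conf"],2),np.round(px2w(P[n],xs.mean(),ys.mean(),.09 if t[1]=="t" else .008),3),c.astype(int))
s=P["scene"]["frame"][140:185,340:450]; s=cv2.resize(s,None,fx=7,fy=7,interpolation=cv2.INTER_CUBIC); cv2.imwrite('pics/v3.png',s[:,:,::-1])
E
```

```text
scene stop [0.6072 0.2817 0.09  ]
scene m3 [ 0.6599 -0.0962  0.046 ]
scene m2 [ 0.6529 -0.0371  0.046 ]
scene m1 [0.6513 0.0221 0.046 ]
scene m0 [0.6467 0.0835 0.046 ]
scene backR [ 0.7247 -0.1411  0.046 ]
scene backL [0.7071 0.1275 0.046 ]
scene hA [0.439  0.2011 0.008 ]
scene tA [0.4207 0.2762 0.008 ]
scene hB [ 0.4521 -0.3598  0.008 ]
scene dish [ 0.4435 -0.0008  0.012 ]
scene tb [ 0.6133 -0.3029  0.06  ]
top stop [0.6101 0.2823 0.09  ]
top m3 [ 0.6579 -0.0975  0.046 ]
top m2 [ 0.6551 -0.0389  0.046 ]
top m1 [0.651  0.0223 0.046 ]
top m0 [0.6456 0.0808 0.046 ]
top backR [ 0.7226 -0.1352  0.046 ]
top backL [0.7106 0.123  0.046 ]
top hA [0.4391 0.2004 0.008 ]
top tA [0.4174 0.2626 0.008 ]
top hB [ 0.4541 -0.364   0.008 ]
top dish [ 0.4455 -0.0038  0.012 ]
top tb [ 0.6135 -0.3016  0.06  ]
scene scraper0 0.96 [ 0.37  -0.538  0.008] [187  95  34]
scene scraper0 0.76 [0.425 0.233 0.008] [93 93 89]
scene scraper0 0.73 [ 0.415 -0.196  0.008] [202 104  38]
scene scraper0 0.67 [ 0.456 -0.397  0.008] [91 91 87]
scene scraper0 0.67 [ 0.327 -0.376  0.008] [129  64  21]
scene scraper0 0.67 [0.582 0.348 0.008] [161  42  39]
scene scraper0 0.65 [ 0.628 -0.011  0.008] [128 129 126]
scene scraper0 0.54 [ 0.164 -0.301  0.008] [ 36 109  49]
scene stop_top 0.56 [ 0.651 -0.054  0.09 ] [128 129 126]
scene stop_top 0.48 [0.61  0.277 0.09 ] [156  42  39]
top scraper0 0.84 [0.428 0.238 0.008] [82 78 74]
top scraper0 0.73 [ 0.344 -0.366  0.008] [71 37 19]
top scraper0 0.63 [ 0.416 -0.2    0.008] [134  75  39]
top scraper0 0.62 [ 0.46  -0.401  0.008] [65 62 59]
top stop_top 0.51 [0.609 0.284 0.09 ] [118  39  37]
```

View pics/v3.png

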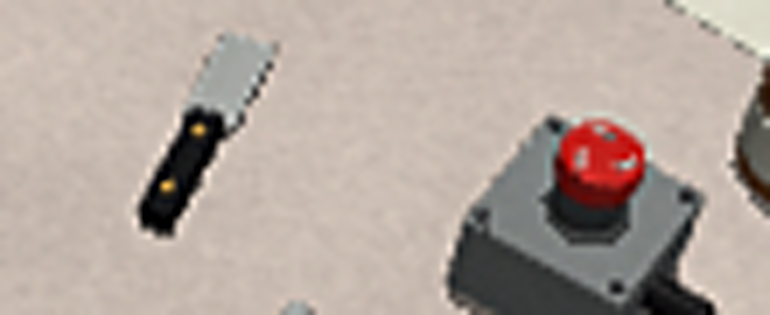

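The crop shows scraper A with a black handle at scene (365,164) and a plain steel blade. The stop is the red mushroom at (425,163). Moving to the stop with the fingers closed.

```bash
python3 -m creep '[[0,0.36,1,0,0,0,0],[0,0.36,1,0,0,0,0],[0,0.36,1,0,0,0,0],[0,0.36,1,0,0,0,0],[0,0.36,1,0,0,0,0],[0,0.36,1,0,0,0,0],[0,0.36,1,0,0,0,0],[0,0.36,1,0,0,0,0]]' 20
python3 -m creep '[[0,0.36,1,0,0,0,0],[0,0.36,1,0,0,0,0],[0,0.36,1,0,0,0,0],[0,0.36,1,0,0,0,0],[0,0.36,1,0,0,0,0],[0,0.36,1,0,0,0,0],[0,0.36,1,0,0,0,0],[0,0.36,1,0,0,0,0]]'
python3 -m creep '[[0,0.36,1,0,0,0,0],[0,0.36,1,0,0,0,0],[0,0.36,1,0,0,0,0],[0,0.36,1,0,0,0,0],[0,0.36,1,0,0,0,0],[0,0.36,1,0,0,0,0],[0,0.36,1,0,0,0,0],[0,0.36,1,0,0,0,0]]'
python3 -m creep '[[0,0.36,1,0,0,0,0],[0,0.36,1,0,0,0,0],[0,0.36,1,0,0,0,0],[0,0.36,1,0,0,0,0],[0,0.36,1,0,0,0,0],[0,0.36,1,0,0,0,0],[0,0.36,1,0,0,0,0],[0,0.36,1,0,0,0,0]]'
python3 -c "
from h import *
st(); print(np.round(r.get_state()['joints'],1)); p=capture('wrist'); save(p,'w1.png'); print(p['origin'],p['rotation'],p['k1'])
p=capture('top'); save(p,'top1.png')"
```

```text
time_s: 1.97
tcp_pos: [0.3621, -0.4084, 0.2267]
eef_rot: [-180.0, 0.0, -154.6]
contact_force: [0.8, -0.1, -0.4]
gripper_width: 0.0398
gripper_force: 0.0
time_s: 2.63
tcp_pos: [0.4341, -0.2084, 0.2269]
eef_rot: [-180.0, 0.0, -154.6]
contact_force: [1.2, 0.8, -0.8]
gripper_width: 0.0004
gripper_force: 0.0
time_s: 3.3
tcp_pos: [0.5061, -0.0082, 0.2269]
eef_rot: [-180.0, 0.0, -154.6]
contact_force: [-0.2, 0.1, -0.2]
gripper_width: 0.0004
gripper_force: 0.0
time_s: 3.97
tcp_pos: [0.5781, 0.1917, 0.2267]
eef_rot: [180.0, 0.0, -154.6]
contact_force: [-0.3, 0.9, -0.8]
gripper_width: 0.0008
gripper_force: 0.0
3.9667 [0.5781 0.1917 0.2267] [ 180.     0.  -154.6] [-0.3  0.9 -0.8] 0.0008452098761498176 0.0
[  36.7   14.4   -8.     0.   -67.6 -101.3]
[0.5031059  0.1564577  0.38603247] [1.62374137e+02 1.33651568e-03 1.15383512e+02] -0.040788224860960835
```

View pics/w1.png

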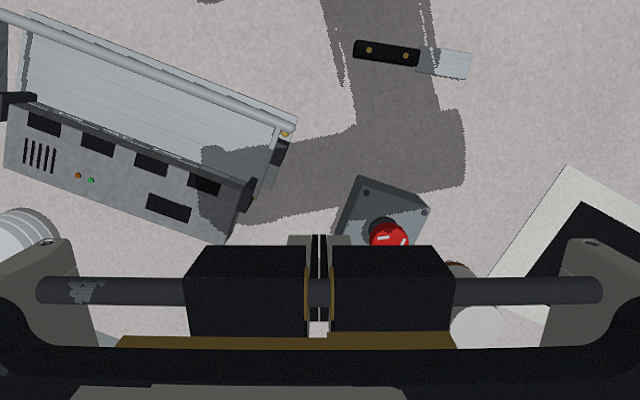

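View pics/top1.png

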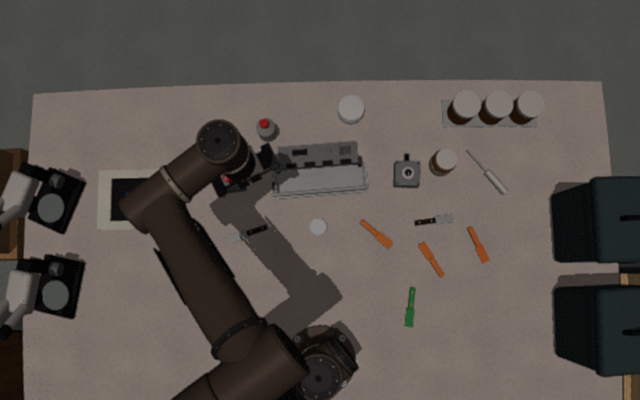

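The wrist and top pictures show exactly two black-handled scrapers, at top (251,231) and (433,220). The other tools are green, orange or a white probe. Going over the stop and pressing.

```bash
python3 -m creep '[[0,0.31,0.91,0,0,0,0],[0,0.31,0.91,0,0,0,0],[0,0.31,0.91,0,0,0,0],[0,0.31,0.91,0,0,0,0],[0,0,0,-1,0,0,0],[0,0,0,-1,0,0,0],[0,0,0,-1,0,0,0],[0,0,0,-1,0,0,0]]'
python3 -m creep '[[0,0,0,-1,0,0,0],[0,0,0,-0.3,0,0,0],[0,0,0,-0.2,0,0,0],[0,0,0,-0.2,0,0,0],[0,0,0,-0.1,0,0,0],[0,0,0,-0.1,0,0,0],[0,0,0,0,0,0,0]]'
python3 -c "
from h import *
st()"
```

```text
time_s: 4.73
tcp_pos: [0.6087, 0.2812, 0.1257]
eef_rot: [180.0, 0.0, -154.6]
contact_force: [0.6, 0.1, 0.8]
gripper_width: 0.0
gripper_force: 0.0
time_s: 5.32
tcp_pos: [0.6096, 0.2818, 0.0805]
eef_rot: [180.0, 0.1, -154.6]
contact_force: [-0.4, -0.6, 1.1]
gripper_width: 0.0005
gripper_force: 0.7
5.3167 [0.6096 0.2818 0.0805] [ 1.800e+02  1.000e-01 -1.546e+02] [-0.4 -0.6  1.1] 0.0004542338371343398 0.7158108550902398
```

```bash
python3 -m creep '[[0,0,0,-0.1,0,0,0],[0,0,0,-0.1,0,0,0],[0,0,0,0,0,0,0]]'
```

```text
time_s: 5.57
tcp_pos: [0.6102, 0.282, 0.0798]
eef_rot: [-180.0, 0.3, -154.5]
contact_force: [-10.3, -5.4, 28.8]
gripper_width: 0.0006
gripper_force: 14.5
```

```bash
python3 -m creep '[[0,0,0,0.4,0,0,0],[0,0,0,1,0,0,0],[0,0,0,1,0,0,0],[0,0,0,1,0,0,0],[0,0,0,1,0,0,0],[0,0,0,0.9,0,0,0]]'
python3 -m creep '[[20,-0.18,-1,0,0,0,6.86],[20,-0.18,-1,0,0,0,6.86],[20,-0.18,-1,0,0,0,6.86],[20,-0.18,-1,0,0,0,6.86],[20,-0.18,-1,0,0,0,6.86],[30,-0.18,-1,0,0,0,6.86],[30,-0.18,-1,0,0,0,6.86],[30,-0.18,-1,0,0,0,6.86]]'
python3 -m creep '[[30,-0.18,-1,0,0,0,6.86],[30,-0.18,-1,0,0,0,6.86],[30,-0.18,-1,0,0,0,0],[30,-0.18,-1,0,0,0,0],[30,0,0,0,0,0,0]]'
python3 - <<'E'
from h import *
st(); print(np.round(r.get_state()['joints'],1))
p=capture('wrist'); save(p,'w2.png'); print(p['origin'],p['rotation'])
q=capture('scene'); save(q,'s2.png')
for z in(.081,.09):
  m=((q["frame"][...,0]>110)&(q["frame"][...,1]<80)&(q["frame"][...,2]<80)); m[:,:405]=0; m[:,445:]=0; m[190:]=0
  ys,xs=np.nonzero(m); print(xs.min(),xs.max(),ys.min(),ys.max(),np.round(px2w(q,xs.mean(),ys.mean(),z),3), w2px(q,[.61,.282,z]))
E
```

```text
time_s: 6.07
tcp_pos: [0.6093, 0.2818, 0.2092]
eef_rot: [180.0, 0.2, -154.6]
contact_force: [0.7, 0.6, -0.9]
gripper_width: 0.0004
gripper_force: 0.0
time_s: 6.73
tcp_pos: [0.5729, 0.0805, 0.2074]
eef_rot: [-179.9, 0.1, -99.3]
contact_force: [0.4, -0.1, -0.1]
gripper_width: 0.0289
gripper_force: 0.0
time_s: 7.15
tcp_pos: [0.5542, -0.0216, 0.2075]
eef_rot: [-179.9, 0.0, -86.1]
contact_force: [-0.3, 0.9, 0.5]
gripper_width: 0.0299
gripper_force: 0.0
7.15 [ 0.5542 -0.0216  0.2075] [-179.9    0.   -86.1] [-0.3  0.9  0.5] 0.029922369082481505 0.0
[ 18.   10.  -16.4   0.  -63.6 -14.1]
[ 0.55900598 -0.10368616  0.36682894] [ 1.62370791e+02  6.00239177e-02 -1.76152062e+02]
419 431 159 168 [0.608 0.282 0.081] [425.60778112 164.0652511 ]
419 431 159 168 [0.611 0.275 0.09 ] [426.23845551 162.23071651]
```

View pics/w2.png

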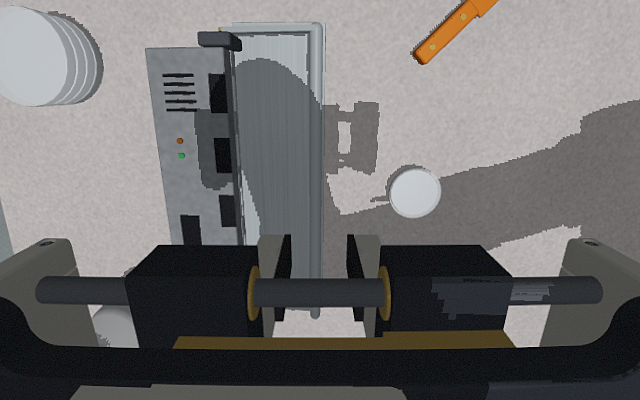

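The wrist picture shows the bar running at u≈316 from (316,28) to (316,230), between the open fingers. The block's right end has corners (147,48) and (210,47), and the marks are at u≈220–240. The stop stayed latched.

```bash
python3 - <<'E'
from h import *
p=capture('wrist')
for n,u,v,z in [("blockback",147,48,.046),("blockback2",172,240,.046),("apron",325,24,.008),("apron-",234,23,.008),("bar",316,40,.02),("bar",316,130,.02),("bar",316,225,.02)]: print(n,np.round(px2w(p,u,v,z),4))
g=p["frame"].astype(int).sum(2)//3
for v in(60,100,150,200): print(v,g[v,140:340:1].tolist() if v==100 else "", [ (u) for u in range(140,340) if abs(g[v,u+1]-g[v,u-1])>22])
# predict with current estimate
for o in([.641,-.0116],):
  a=np.radians(4); R=np.array([[np.cos(a),-np.sin(a)],[np.sin(a),np.cos(a)]])
  for n,X in dict(bb=(75,-132,46),bf=(0,-132,46),apr=(-95,-160,8),bar0=(-84,-120,26),bar1=(-84,-40,26),m3=(0,-90,46),m2=(0,-30,46)).items():
    print(n,np.round(w2px(p,[*(np.array(o)+R@np.array(X[:2])/1e3),X[2]/1e3]),1))
E
```

```text
blockback [ 0.7232 -0.1315  0.046 ]
blockback2 [0.7125 0.065  0.046 ]
apron [ 0.5585 -0.1686  0.008 ]
apron- [ 0.651  -0.1637  0.008 ]
bar [ 0.5664 -0.1512  0.02  ]
bar [ 0.5607 -0.0627  0.02  ]
bar [0.5535 0.0469 0.02  ]
60  [146, 147, 224, 225, 230, 231, 233, 235, 236, 248, 249, 268, 269, 270, 277, 306, 307, 311, 312, 313, 316, 322, 323, 324, 325, 327]
100 [184, 179, 173, 175, 177, 187, 187, 182, 182, 180, 180, 176, 153, 116, 130, 128, 130, 129, 132, 127, 128, 128, 125, 128, 126, 134, 93, 81, 83, 84, 82, 85, 88, 88, 90, 94, 96, 96, 78, 80, 82, 86, 73, 40, 40, 40, 42, 38, 40, 42, 45, 48, 42, 41, 83, 94, 87, 126, 134, 132, 130, 131, 130, 128, 130, 130, 131, 130, 133, 141, 73, 37, 7, 15, 23, 14, 19, 18, 8, 9, 9, 17, 15, 19, 18, 20, 19, 23, 44, 52, 47, 51, 47, 49, 79, 107, 98, 76, 87, 104, 106, 104, 104, 100, 102, 101, 103, 103, 102, 101, 102, 102, 105, 101, 102, 105, 104, 104, 101, 101, 100, 101, 103, 106, 106, 104, 102, 104, 104, 101, 102, 99, 107, 104, 103, 104, 106, 104, 104, 104, 106, 106, 103, 104, 109, 106, 103, 101, 103, 106, 103, 107, 105, 104, 105, 102, 107, 105, 104, 103, 105, 106, 104, 102, 104, 107, 109, 106, 105, 103, 98, 82, 88, 95, 94, 95, 90, 191, 172, 164, 158, 149, 124, 118, 177, 160, 177, 178, 180, 180, 178, 177, 182, 188, 187, 185, 181, 180, 176, 178] [151, 152, 153, 165, 166, 182, 183, 193, 194, 196, 197, 209, 210, 211, 227, 228, 233, 234, 236, 238, 316, 317, 318, 321, 322, 323, 324]
150  [158, 159, 180, 181, 183, 184, 198, 199, 215, 216, 231, 232, 236, 237, 239, 241, 310, 338, 339]
200  [165, 166, 219, 220, 240, 241, 242, 243, 244, 245, 252, 253, 332, 333]
bb [144.6  40.4]
bf [224.4  38.8]
apr [326.8  14.1]
bar0 [315.9  54.4]
bar1 [316.2 135.8]
m3 [227.9  86.4]
m2 [232.8 148.7]
```

```bash
python3 -m creep '[[30,0.16,0,-1,0,0,0],[30,0,0,-1,0,0,0],[30,0,0,-1,0,0,0],[30,0,0,-1,0,0,0],[30,0,0,-1,0,0,0],[30,0,0,-1,0,0,0],[30,0,0,-1,0,0,0],[30,0,0,-0.7,0,0,0]]' 10
python3 -m creep '[[30,0,0,0,0,0,0],[5,0,0,0,0,0,0],[5,0,0,0,0,0,0],[5,0,0,0,0,0,0],[5,0,0,0,0,0,0],[5,0,0,0,0,0,0]]' 10
```

```text
time_s: 7.97
tcp_pos: [0.5585, -0.0175, 0.0121]
eef_rot: [179.9, -0.0, -85.9]
contact_force: [0.0, 0.6, 0.0]
gripper_width: 0.0301
gripper_force: 0.0
time_s: 8.47
tcp_pos: [0.5578, -0.0182, 0.0149]
eef_rot: [180.0, 0.0, -86.0]
contact_force: [-4.5, 3.7, -0.8]
gripper_width: 0.0117
gripper_force: 10.0
```

```bash
python3 -m creep '[[5,-0.09,0,0.71,0,0,0],[5,0.06,0,0.72,0,0,0],[5,0.2,0.01,0.69,0,0,0],[5,0.34,0.02,0.63,0,0,0]]' 20
python3 -m creep '[[5,0.47,0.03,0.55,0,0,0],[5,0.57,0.04,0.44,0,0,0],[5,0.65,0.04,0.31,0,0,0],[5,0.7,0.05,0.17,0,0,0]]'
```

```text
time_s: 8.8
tcp_pos: [0.5809, -0.0155, 0.086]
eef_rot: [-179.0, 0.2, -85.9]
contact_force: [30.3, 0.4, -34.1]
gripper_width: 0.011
gripper_force: 20.0
time_s: 9.13
tcp_pos: [0.6307, -0.0128, 0.1198]
eef_rot: [179.9, 0.1, -86.0]
contact_force: [-3.3, 4.8, -7.4]
gripper_width: 0.0109
gripper_force: 20.0
```

```bash
python3 -m creep '[[5,0.36,0.03,0.02,0,0,0],[5,0.36,0.02,0,0,0,0],[5,0.36,0.03,-0.05,0,0,0],[5,0.35,0.02,-0.08,0,0,0],[5,0.33,0.02,-0.13,0,0,0],[5,0.33,0.02,-0.15,0,0,0],[5,0.3,0.02,-0.2,0,0,0],[5,0.29,0.02,-0.21,0,0,0]]'
python3 -m creep '[[5,0.22,0.01,-0.22,0,0,0],[5,0.22,0.02,-0.24,0,0,0],[5,0.1,0,-0.12,0,0,0],[5,0,0,0,0,0,0]]'
```

```text
time_s: 9.8
tcp_pos: [0.6991, -0.0094, 0.0993]
eef_rot: [-180.0, -0.0, -86.0]
contact_force: [-1.8, 1.8, 1.4]
gripper_width: 0.0113
gripper_force: 20.0
time_s: 10.13
tcp_pos: [0.7108, -0.0089, 0.0854]
eef_rot: [179.8, -0.0, -86.0]
contact_force: [-9.3, 1.7, 10.5]
gripper_width: 0.0115
gripper_force: 20.0
```

```bash
python3 -m creep '[[30,0,0,0,0,0,0],[30,0,0,0,0,0,0],[40,0,0,0.2,0,0,0],[40,0,0,1,0,0,0],[40,0,0,1,0,0,0],[40,0,0,1,0,0,0],[40,0,0,1,0,0,0],[40,0,0,0.6,0,0,0]]'
python3 -m creep '[[40,-0.89,0.95,0,0,0,1],[40,-0.89,0.95,0,0,0,1],[40,-0.89,0.95,0,0,0,1],[40,-0.89,0.95,0,0,0,1],[40,-0.89,0.95,0,0,0,1],[40,-0.89,0.95,0,0,0,1],[40,-0.89,0.95,0,0,0,1],[40,-0.89,0.95,0,0,0,1]]'
python3 -m creep '[[40,-0.89,0.95,0,0,0,1],[40,-0.89,0.95,0,0,0,1],[40,-0.89,0.95,0,0,0,1],[40,-0.89,0.95,0,0,0,1],[40,-0.89,0.95,0,0,0,1],[40,0,0,0,0,0,0]]'
cat > sc.py <<'E'
from h import *
def scr(p,zone=None):
    "scraper poses in wrist picture: handle centre and axis direction"
    f=p["frame"].astype(int); H=[]
    for d in outline_of(p,"scraper0"):
        m=d["region"]; c=f[m].mean(0); sat=abs(c[0]-c[2])
        if sat>25 or m.sum()<200: continue
        mh=m&(f.max(2)<70); mb=m&(f.min(2)>85)
        if mh.sum()<50: continue
        w=lambda mm,z: np.array([px2w(p,x,y,z)[:2] for y,x in zip(*np.nonzero(mm))])
        n,k,lab,cen=cv2.connectedComponentsWithStats(mh.astype(np.uint8)); mh=lab==1+np.argmax(k[1:,4]) 
        mh=cv2.morphologyEx(mh.astype(np.uint8),cv2.MORPH_CLOSE,np.ones((9,9)))>0
        P=w(mh,.014); B=w(mb,.01)
        (c1,wh,a)=cv2.minAreaRect((P*1e4).astype(np.float32)); bx=cv2.boxPoints((c1,wh,a))
        e=[bx[1]-bx[0],bx[2]-bx[1]]; e=max(e,key=np.linalg.norm); e/=np.linalg.norm(e); c1=np.array(c1)/1e4
        if (B.mean(0)-c1)@e<0: e=-e
        print("conf",round(d["conf"],2),d["bbox"],"handle",np.round(c1,4),"size",np.round(np.array(wh)/1e4,3),"dir",round(np.degrees(np.arctan2(e[1],e[0])),1),"blade",np.round(B.mean(0),4), "dirB",round(np.degrees(np.arctan2(*(B.mean(0)-c1)[::-1])),1))
E
python3 -c "
from sc import *
st(); p=capture('wrist'); save(p,'w3.png'); scr(p); q=capture('scene'); scr(q)"
```

```text
time_s: 10.8
tcp_pos: [0.7132, -0.0089, 0.2084]
eef_rot: [-179.8, -0.0, -86.0]
contact_force: [0.7, 0.1, 0.8]
gripper_width: 0.0397
gripper_force: 0.0
time_s: 11.47
tcp_pos: [0.5331, 0.1823, 0.2053]
eef_rot: [-179.9, 0.0, -77.9]
contact_force: [0.8, 0.9, 0.2]
gripper_width: 0.04
gripper_force: 0.0
time_s: 11.97
tcp_pos: [0.4204, 0.3034, 0.2056]
eef_rot: [-179.9, 0.1, -72.7]
contact_force: [0.5, 0.6, 0.2]
gripper_width: 0.04
gripper_force: 0.0
11.9667 [0.4204 0.3034 0.2056] [-1.799e+02  1.000e-01 -7.270e+01] [0.5 0.6 0.2] 0.04004815480712133 0.0Traceback (most recent call last):
  File "<string>", line 3, in <module>
    st(); p=capture('wrist'); save(p,'w3.png'); scr(p); q=capture('scene'); scr(q)
                                                ~~~^^^
  File "sc.py", line 14, in scr
    (c1,wh,a)=cv2.minAreaRect((P*1e4).astype(np.float32)); bx=cv2.boxPoints((c1,wh,a))
              ~~~~~~~~~~~~~~~^^^^^^^^^^^^^^^^^^^^^^^^^^^^
cv2.error: OpenCV(4.12.0) /io/opencv/modules/imgproc/src/convhull.cpp:143: error: (-215:Assertion failed) total >= 0 && (depth == CV_32F || depth == CV_32S) in function 'convexHull'
```

View pics/w3.png

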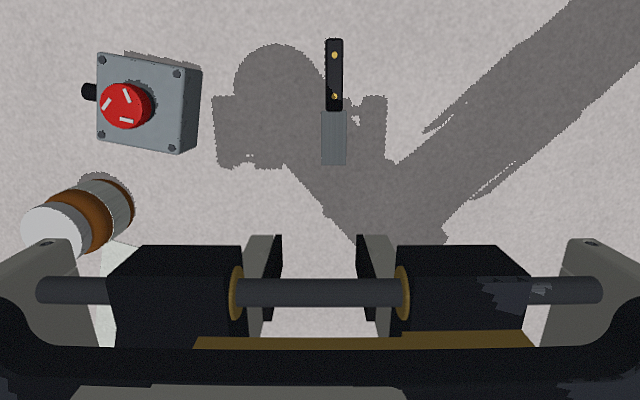

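The wrist picture shows scraper A's handle running from (334,39) to (335,111) and its blade down to (333,165). The stop is latched at (125,105).

```bash
sed -i 's/for y,x in zip(\*np.nonzero(mm))\])/for y,x in zip(*np.nonzero(mm))]).reshape(-1,2)/; s/        P=w(mh/        if mh.sum()<50 or mb.sum()<50: continue\n        P=w(mh/' sc.py
python3 -c "
from sc import *
p=capture('wrist')
a=px2w(p,334.5,39,.016);b=px2w(p,335.5,110.5,.016);c=px2w(p,333.5,165,.010)
print(a,b,c,(a+b)/2,np.linalg.norm(a-b),[np.degrees(np.arctan2(*(e-a)[1::-1])) for e in(b,c)])
scr(p); scr(capture('scene'))"
```

```text
[0.44598746 0.16895614 0.016     ] [0.42356653 0.2349502  0.016     ] [0.40685305 0.2927425  0.01      ] [0.43477699 0.20195317 0.016     ] 0.06969873118166503 [np.float64(108.76476109312837), np.float64(107.54407515846093)]
```

```bash
python3 -m creep '[[40,0.14,-0.93,-0.2,0,0,0],[40,0.14,-0.93,-0.8,0,0,0],[40,0.14,-0.93,-1,0,0,0],[40,0.13,-0.93,-1,0,0,0],[40,0,0,-1,0,0,0],[40,0,0,-1,0,0,0],[40,0,0,-1,0,0,0],[40,0,0,-1,0,0,0]]' 30
python3 -m creep '[[40,0,0,-0.6,0,0,0],[40,0,0,-0.4,0,0,0],[40,0,0,0,0,0,0],[5,0,0,0,0,0,0],[5,0,0,0,0,0,0],[5,0,0,0,0,0,0],[5,0,0,0,0,0,0],[5,0,0,0,0,0,0]]' 30
```

```text
time_s: 12.93
tcp_pos: [0.4371, 0.2061, 0.0292]
eef_rot: [-180.0, 0.0, -73.1]
contact_force: [0.8, 0.9, -0.3]
gripper_width: 0.0394
gripper_force: 0.0
time_s: 13.6
tcp_pos: [0.4366, 0.2073, 0.0059]
eef_rot: [-179.9, 0.0, -73.0]
contact_force: [0.1, 0.5, 4.7]
gripper_width: 0.0177
gripper_force: 29.9
```

```bash
python3 -m creep '[[5,0,0,0.4,0,0,0],[5,0,0,1,0,0,0],[5,0,0,1,0,0,0],[5,0,0,0.6,0,0,0]]' 40
python3 -m creep '[[5,0.25,-0.51,0,0,0,-6.89],[5,0.25,-0.51,0,0,0,-6.89],[5,0.25,-0.51,0,0,0,-6.89],[5,0.25,-0.51,0,0,0,-6.89],[5,0.25,-0.51,0,0,0,-6.89],[5,0.25,-0.51,0,0,0,-6.89],[5,0.25,-0.51,0,0,0,-6.89],[5,0.25,-0.51,0,0,0,-6.89]]'
python3 -m creep '[[5,0.25,-0.51,0,0,0,-6.89],[5,0.25,-0.51,0,0,0,-6.89],[5,0.24,-0.5,0,0,0,-6.89],[5,0.24,-0.5,0,0,0,-6.89],[5,0.24,-0.5,0,0,0,-6.89],[5,0.24,-0.5,0,0,0,-6.89],[5,0.24,-0.5,0,0,0,-6.89],[5,0,0,0,0,0,0]]'
python3 -c "
from sc import *
st(); p=capture('wrist'); save(p,'w4.png'); q=capture('scene'); save(q,'s4.png')"
```

```text
time_s: 13.93
tcp_pos: [0.4369, 0.2077, 0.0825]
eef_rot: [-179.9, 0.1, -72.9]
contact_force: [0.8, 0.2, -2.3]
gripper_width: 0.0176
gripper_force: 39.9
time_s: 14.6
tcp_pos: [0.4864, 0.1046, 0.0803]
eef_rot: [-180.0, 0.0, -128.4]
contact_force: [-0.3, 0.7, -1.2]
gripper_width: 0.0176
gripper_force: 39.9
time_s: 15.27
tcp_pos: [0.5294, 0.0158, 0.0802]
eef_rot: [-180.0, 0.0, -176.8]
contact_force: [0.8, 1.1, -0.4]
gripper_width: 0.0176
gripper_force: 39.9
15.2667 [0.5294 0.0158 0.0802] [-180.     0.  -176.8] [ 0.8  1.1 -0.4] 0.017555733511249515 39.890844225883484
```

View pics/w4.png

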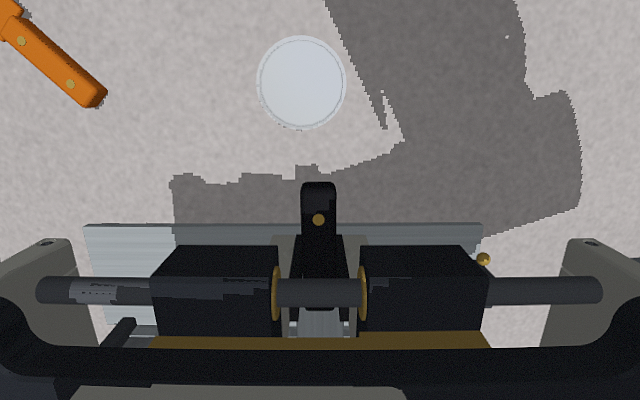

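The wrist picture shows the apron's front edge from (84,225) to (481,224), the detent ball at (483,259) and the held handle, back end about (319,184). I'll compute the steriliser's pose and the handle's lateral position from these.

```bash
python3 - <<'E'
from sc import *
p=capture('wrist'); s=r.get_state(); t=np.array(s["tcp_pos"])[:2]
A=px2w(p,84,224.5,.008)[:2]; B=px2w(p,481.5,223.5,.008)[:2]; ball=px2w(p,483,259,.03)[:2]
print(A,B,np.linalg.norm(B-A)); d=(B-A)/np.linalg.norm(B-A); a=np.degrees(np.arctan2(-d[0],d[1])); print("yaw",a)
ex=np.array([d[1],-d[0]]); O=(A+B)/2+.095*ex; print("origin",O,"ball local",(ball-O)@ex,(ball-O)@d)
g=p["frame"].astype(int).sum(2)/3
# handle edges by row
for v in(190,205,220): 
  us=[u for u in range(290,350) if g[v,u]<45]; print(v,us[0],us[-1], np.round([px2w(p,us[0]-.5,v,.090)[:2],px2w(p,us[-1]+.5,v,.090)[:2]],4).tolist())
b=px2w(p,319,184,.090)[:2]; print("handle rear",b, "fwd to tcp",(t-b)@ex, "tcp local",(t-O)@ex,(t-O)@d, "rear lateral",(b-O)@d)
for n,X in dict(s1=(-.110,.03)).items(): print(n,O+X[0]*ex+X[1]*d)
# scene mark check
q=capture('scene'); G=q["frame"].astype(int)
print(np.round([w2px(q,[*(O+.004*ex+y*d),.046]) for y in(.09,.03,-.03,-.09)],1).tolist())
dk=(G.max(2)<45).astype(np.uint8); dk[:, :340]=0; dk[:,425:]=0; dk[:200]=0;dk[262:]=0
n,l,k,c=cv2.connectedComponentsWithStats(dk)
for i in range(1,n):
  if k[i,4]>15: print(k[i].tolist(),np.round(c[i],1).tolist())
E
```

```text
[ 0.5568906  -0.16927521] [0.53529677 0.146172  ] 0.31618544570175017
yaw 3.9160537074064243
origin [ 0.64087188 -0.0050636 ] ball local -0.0758003806760877 0.15154854841920376
190 301 335 [[0.4918, 0.0057], [0.4907, 0.0227]]
205 301 335 [[0.4995, 0.0061], [0.4984, 0.0234]]
220 301 335 [[0.5075, 0.0065], [0.5064, 0.024]]
handle rear [0.48816064 0.01453294] fwd to tcp 0.040451531980443926 tcp local -0.11056481038561264 0.02992676372416459 rear lateral 0.02998017033079377
s1 [0.52907986 0.01735392]
[[393.6, 212.7], [382.4, 225.8], [370.7, 239.6], [358.4, 254.0]]
[340, 200, 12, 8, 42] [345.6, 203.0]
[353, 200, 10, 7, 48] [357.4, 202.8]
[397, 202, 11, 7, 24] [401.8, 205.5]
[390, 210, 10, 10, 48] [394.7, 214.8]
[379, 223, 11, 11, 53] [383.6, 227.9]
[395, 222, 11, 13, 54] [399.9, 228.3]
[388, 224, 31, 38, 55] [402.9, 242.6]
[367, 237, 11, 10, 53] [371.7, 241.5]
[354, 251, 12, 11, 61] [359.2, 256.1]
```

```bash
python3 -m creep '[[5,0,-0.03,-0.8,0,0,0.5],[5,0,0,-0.8,0,0,0],[5,0,0,-0.6,0,0,0],[5,0,0,-0.3,0,0,0],[5,0,0,-0.1,0,0,0],[5,0,0,0,0,0,0]]' 30
python3 -m creep '[[5,0.4,0.03,0,0,0,0],[5,0.4,0.03,0,0,0,0],[5,0.3,0.02,0,0,0,0],[5,0.3,0.02,0,0,0,0],[5,0.3,0.02,0,0,0,0],[5,0,0,0,0,0,0]]'
```

```text
time_s: 15.97
tcp_pos: [0.5285, 0.0167, 0.0149]
eef_rot: [-180.0, -0.1, -175.7]
contact_force: [-0.0, 0.1, -0.6]
gripper_width: 0.0177
gripper_force: 29.9
time_s: 16.47
tcp_pos: [0.5734, 0.0196, 0.0154]
eef_rot: [180.0, 0.1, -175.8]
contact_force: [0.3, 0.5, 0.3]
gripper_width: 0.0176
gripper_force: 30.0
```

```bash
python3 -m creep '[[5,0.3,0.02,0,0,0,0],[5,0.3,0.02,0,0,0,0],[5,0.3,0.02,0,0,0,0],[5,0.2,0.01,0,0,0,0],[5,0.15,0.01,0,0,0,0],[5,0.1,0.01,0,0,0,0],[5,0,0,0,0,0,0]]'
```

```text
time_s: 17.05
tcp_pos: [0.6052, 0.0215, 0.0152]
eef_rot: [-180.0, -0.0, -175.8]
contact_force: [-2.9, -0.7, 4.1]
gripper_width: 0.0176
gripper_force: 30.0
```

```bash
python3 -m creep '[[5,0.1,0,0,0,0,0],[5,0.06,0,0,0,0,0],[5,0,0,0,0,0,0]]'
```

```text
time_s: 17.3
tcp_pos: [0.6074, 0.0214, 0.0149]
eef_rot: [-180.0, -0.2, -175.8]
contact_force: [-7.4, 0.4, 7.2]
gripper_width: 0.018
gripper_force: 30.0
```

```bash
python3 -m creep '[[32,0,0,0,0,0,0],[32,0,0,0,0,0,0],[32,0,0,0.3,0,0,0],[32,0,0,1,0,0,0],[32,0,0,1,0,0,0],[32,0,0,1,0,0,0],[32,0,0,1,0,0,0],[32,0,0,1,0,0,0]]'
python3 -m creep '[[32,-0.51,-0.87,0.7,0,0,7.1],[32,-0.51,-0.87,0.7,0,0,7.1],[40,-0.51,-0.87,0.8,0,0,7.1],[40,-0.51,-0.87,0,0,0,7.1],[40,-0.51,-0.87,0,0,0,7.1],[40,-0.51,-0.87,0,0,0,7.1],[40,-0.51,-0.87,0,0,0,7.1],[40,-0.51,-0.87,0,0,0,7.1]]'
python3 -m creep '[[40,-0.51,-0.87,0,0,0,7.1],[40,-0.51,-0.87,0,0,0,7.1],[40,-0.51,-0.87,0,0,0,7.1],[40,-0.51,-0.87,0,0,0,7.1],[40,-0.51,-0.87,0,0,0,7.1],[40,0,0,0,0,0,0]]'
python3 -c "
from sc import *
st(); p=capture('wrist'); save(p,'w5.png'); scr(p); q=capture('scene'); save(q,'s5.png'); scr(q)
s=cv2.imread('pics/s5.png')[140:300,290:450]; s=cv2.resize(s,(400,400),interpolation=cv2.INTER_CUBIC); w=cv2.imread('pics/w5.png')[:260,100:500]; w=cv2.resize(w,(400,260));b=np.zeros((400,800,3),np.uint8); b[:,:400]=s;b[:260,400:]=w; cv2.imwrite('pics/v5.png',b)"
```

```text
time_s: 17.97
tcp_pos: [0.6094, 0.0217, 0.1495]
eef_rot: [180.0, 0.1, -175.8]
contact_force: [1.0, 0.1, -0.2]
gripper_width: 0.0318
gripper_force: 0.0
time_s: 18.63
tcp_pos: [0.5067, -0.1533, 0.2034]
eef_rot: [-179.9, 0.0, -118.7]
contact_force: [0.6, -1.6, 0.0]
gripper_width: 0.0399
gripper_force: 0.0
time_s: 19.13
tcp_pos: [0.4417, -0.2636, 0.2033]
eef_rot: [-180.0, -0.0, -83.1]
contact_force: [-0.7, -0.0, -0.2]
gripper_width: 0.04
gripper_force: 0.0
19.1333 [ 0.4417 -0.2636  0.2033] [-180.    -0.   -83.1] [-0.7 -0.  -0.2] 0.03996843741455013 0.0
conf 0.85 [501.9, 142.0, 612.6, 187.3] handle [ 0.7805 -0.3963] size [0.01  0.004] dir 83.1 blade [ 0.1527 -0.2973] dirB 171.0
```

View pics/v5.png

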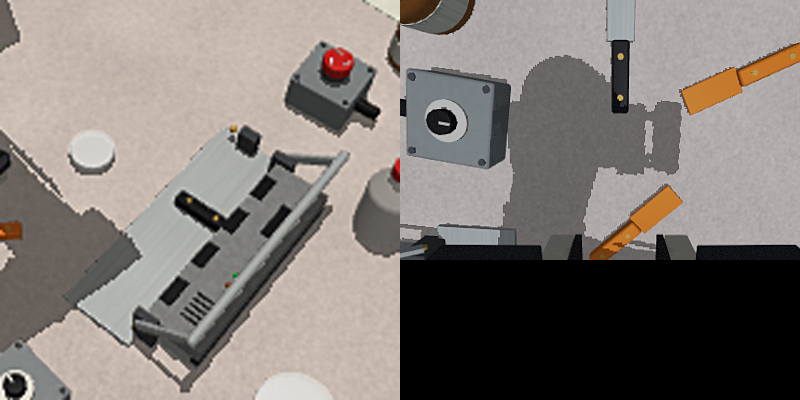

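Left panel: scraper A is seated in slot 1 and the keeper is fully back. Right panel (wrist): B's handle runs from rear (320,112) to front (321,40), with orange pieces near (382,100) and (340,210) in full pixels.

```bash
python3 -c "
from sc import *
p=capture('wrist')
a=px2w(p,320,111.5,.016);b=px2w(p,321,40.5,.016)
print(a,b,(a+b)/2,np.linalg.norm(a-b),np.degrees(np.arctan2(*(b-a)[1::-1])))
print('orange',px2w(p,381,92,.012),px2w(p,385,112,.012),px2w(p,366,186,.012))
g=p['frame'].astype(int).max(2)
for v in(60,80,100): us=[u for u in range(300,340) if g[v,u]<60]; print(v,us[0],us[-1])
"
```

```text
[ 0.44882866 -0.32390092  0.016     ] [ 0.45548275 -0.3924165   0.016     ] [ 0.45215571 -0.35815871  0.016     ] 0.06883794295596132 -84.45294701304717
orange [ 0.38757147 -0.35061357  0.012     ] [ 0.37998354 -0.33091924  0.012     ] [ 0.38760511 -0.24755878  0.012     ]
60 313 329
80 313 329
100 313 329
```

```bash
python3 -m creep '[[40,0.1,-0.9,-0.2,0,0,0],[40,0.1,-0.9,-0.7,0,0,0],[40,0.1,-0.9,-1,0,0,0],[40,0.1,-0.9,-1,0,0,0],[40,0.08,-0.54,-1,0,0,0],[40,0,0,-1,0,0,0],[40,0,0,-1,0,0,0],[40,0,0,-1,0,0,0]]' 30
python3 -m creep '[[40,0,0,-0.6,0,0,0],[40,0,0,-0.4,0,0,0],[40,0,0,0,0,0,0],[5,0,0,0,0,0,0],[5,0,0,0,0,0,0],[5,0,0,0,0,0,0],[5,0,0,0,0,0,0],[5,0,0,0,0,0,0]]' 30
```

```text
time_s: 20.05
tcp_pos: [0.456, -0.3642, 0.0287]
eef_rot: [-180.0, -0.0, -83.6]
contact_force: [0.9, 0.0, -1.0]
gripper_width: 0.0397
gripper_force: 0.0
time_s: 20.72
tcp_pos: [0.4558, -0.3648, 0.0062]
eef_rot: [-179.9, -0.0, -83.5]
contact_force: [-0.1, 1.9, 5.4]
gripper_width: 0.0176
gripper_force: 30.0
```

```bash
python3 -m creep '[[5,0,0,0.4,0,0,0],[5,0,0,1,0,0,0],[5,0,0,1,0,0,0],[5,0,0,0.8,0,0,0]]' 40
python3 -m creep '[[5,0.23,0.99,0,0,0,6.72],[5,0.23,0.99,0,0,0,6.72],[5,0.23,0.99,0,0,0,6.72],[5,0.23,0.99,0,0,0,6.72],[5,0.23,0.99,0,0,0,6.72],[5,0.23,0.99,0,0,0,6.72],[5,0.23,0.99,0,0,0,6.72]]'
python3 -m creep '[[5,0.23,0.99,0,0,0,6.72],[5,0.23,0.99,0,0,0,6.72],[5,0.23,0.99,0,0,0,6.72],[5,0.23,0.99,0,0,0,6.72],[5,0.23,0.99,0,0,0,6.72],[5,0.23,0.99,0,0,0,6.72],[5,0,0,0,0,0,0]]'
python3 -c "
from sc import *
st(); p=capture('wrist'); save(p,'w6.png')"
```

```text
time_s: 21.05
tcp_pos: [0.4556, -0.3648, 0.0874]
eef_rot: [-179.9, -0.0, -83.5]
contact_force: [1.2, -0.7, -0.7]
gripper_width: 0.0172
gripper_force: 40.0
time_s: 21.63
tcp_pos: [0.4957, -0.1902, 0.0859]
eef_rot: [-180.0, -0.0, -36.2]
contact_force: [0.6, 0.1, -1.5]
gripper_width: 0.0176
gripper_force: 40.0
time_s: 22.22
tcp_pos: [0.5316, -0.0396, 0.0861]
eef_rot: [-180.0, -0.1, 4.4]
contact_force: [1.3, -0.1, -1.0]
gripper_width: 0.0175
gripper_force: 40.0
22.2167 [ 0.5316 -0.0396  0.0861] [-1.8e+02 -1.0e-01  4.4e+00] [ 1.3 -0.1 -1. ] 0.017544206723151934 39.99847590923309
```

View pics/w6.png

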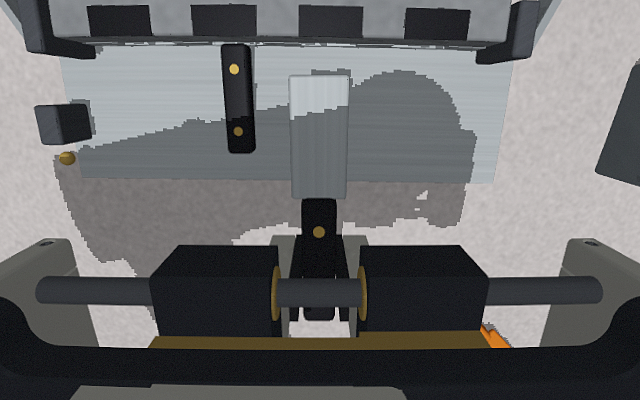

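The wrist picture shows A against the face below mark 1, handle (222–255, 45–150). Mark 2 is centred at (330,22), and B's blade tip spans u 290–350 at v 75.

```bash
python3 - <<'E'
from sc import *
p=capture('wrist'); t=np.array(r.get_state()["tcp_pos"]); a=np.radians(3.9); ex=np.array([np.cos(a),np.sin(a)]); d=np.array([-ex[1],ex[0]]); O=np.array([.6409,-.0055])
loc=lambda P:np.round(1e3*np.array([(P[:2]-O)@ex,(P[:2]-O)@d]),1)
for n,u,v,z in [("m0l",86,37,.046),("m0r",152,36,.046),("m1l",190,38,.046),("m1r",256.5,38,.046),("m2l",297,39,.046),("m2r",364,39,.046),("m3l",404,39,.046),("m3r",470,39,.046),
 ("Ahandle rear",242,152,.024),("A front",236,45,.024),("tipL",290,75,.088),("tipR",350,75,.088),("tipmid",320,75,.088),("Bfront",319,199,.096),("apronL",68,178,.008),("apronR",494,183,.008)]:
    print(n,loc(px2w(p,u,v,z)))
print("tcp",loc(t))
E
```

```text
m0l [  1.8 107.9]
m0r [ 1.4 68.4]
m1l [-0.  46.4]
m1r [-0.4  8.1]
m2l [ -1.  -15.1]
m2r [ -0.8 -53.3]
m3l [ -0.6 -76.2]
m3r [   0.  -114.5]
Ahandle rear [-70.1  25.9]
A front [-1.1 25.3]
tipL [-22.6 -14.2]
tipR [-22.5 -42. ]
tipmid [-22.6 -28.1]
Bfront [-80.4 -27.7]
apronL [-93.  169.1]
apronR [ -96.5 -164. ]
tcp [-112.9  -28.8]
```

```bash
python3 -m creep '[[5,0,-0.14,-0.8,0,0,-0.5],[5,0,0,-0.8,0,0,0],[5,0,0,-0.7,0,0,0],[5,0,0,-0.4,0,0,0],[5,0,0,-0.14,0,0,0],[5,0,0,0,0,0,0]]' 30
python3 -m creep '[[5,0.4,0.03,0,0,0,0],[5,0.4,0.03,0,0,0,0],[5,0.3,0.02,0,0,0,0],[5,0.3,0.02,0,0,0,0],[5,0.3,0.02,0,0,0,0],[5,0,0,0,0,0,0]]'
```

```text
time_s: 22.82
tcp_pos: [0.529, -0.0473, 0.0138]
eef_rot: [180.0, 0.1, 3.3]
contact_force: [-1.3, -0.4, -1.0]
gripper_width: 0.0174
gripper_force: 30.0
time_s: 23.32
tcp_pos: [0.5609, -0.0449, 0.0119]
eef_rot: [179.9, 1.3, 3.1]
contact_force: [-33.1, 7.3, 22.4]
gripper_width: 0.0176
gripper_force: 30.0
```

```bash
python3 -m creep '[[5,-0.5,-0.03,0,0,0,0],[5,-0.5,-0.03,0.04,0,0,0],[5,-0.5,-0.04,0.06,0,0,0],[5,-0.2,-0.03,0.1,0,0,0],[5,0,0,0,0,0,0]]'
python3 -c "
from sc import *
st(); p=capture('wrist'); save(p,'w7.png')"
```

```text
time_s: 23.73
tcp_pos: [0.5304, -0.0466, 0.02]
eef_rot: [-180.0, -0.1, 3.3]
contact_force: [1.1, 0.6, -0.5]
gripper_width: 0.0175
gripper_force: 30.0
23.7333 [ 0.5304 -0.0466  0.02  ] [-1.8e+02 -1.0e-01  3.3e+00] [ 1.1  0.6 -0.5] 0.01752655612401099 29.993177354335785
```

View pics/w7.png

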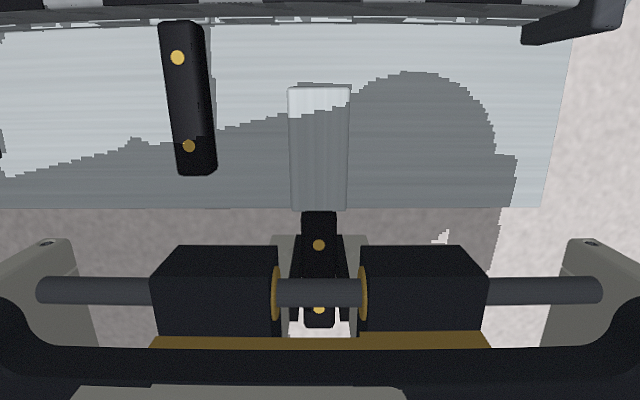

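B's tip has slid back in the hand, from v 75 to v 86. It is still straight at u≈320. Zooming on the mouth area.

```bash
python3 - <<'E'
from sc import *
p=capture('wrist'); f=p["frame"]; cv2.imwrite('pics/v7.png',cv2.resize(f[0:110,180:500],None,fx=2.5,fy=2.5,interpolation=cv2.INTER_CUBIC)[:,:,::-1])
a=np.radians(3.9); ex=np.array([np.cos(a),np.sin(a)]); d=np.array([-ex[1],ex[0]]); O=np.array([.6409,-.0055])
loc=lambda P:np.round(1e3*np.array([(P[:2]-O)@ex,(P[:2]-O)@d]),1)
for n,u,v,z in [("Arear",193,175,.024),("Afront",180,22,.024),("tipL",288,86,.022),("tipR",350.5,86,.022),("Bblade rear L",290,209,.022),("bbrR",348,209,.022),("Bfront",319,211,.03),("apronR",541,209,.008),("apron",0,208,.008)]: print(n,loc(px2w(p,u,v,z)))
print(loc(np.array(r.get_state()["tcp_pos"])))
g=f.astype(int).sum(2)//3
for v in range(0,30,3): print(v,[int(x) for x in g[v,190:480:6]])
E
```

```text
Arear [-69.   29.4]
Afront [ 0.7 26.9]
tipL [-27.3 -19.8]
tipR [-27.6 -49. ]
Bblade rear L [-88.4 -18.5]
bbrR [-88.7 -48.8]
Bfront [-86.7 -33.6]
apronR [ -95.3 -162.6]
apron [-91.5 156.2]
[-111.9  -33.4]
0 [43, 44, 148, 149, 149, 145, 145, 143, 147, 146, 148, 146, 157, 50, 54, 50, 53, 53, 54, 54, 53, 52, 56, 49, 53, 53, 54, 51, 47, 142, 143, 145, 141, 141, 143, 143, 140, 140, 138, 148, 40, 39, 40, 41, 38, 36, 36, 37, 38]
3 [44, 49, 133, 133, 133, 133, 133, 131, 133, 133, 134, 128, 139, 45, 46, 42, 40, 40, 42, 40, 37, 38, 32, 32, 33, 33, 35, 34, 33, 126, 119, 121, 120, 120, 122, 122, 121, 120, 125, 133, 40, 43, 38, 41, 40, 40, 36, 40, 38]
6 [69, 73, 83, 79, 75, 78, 60, 62, 61, 62, 60, 72, 72, 64, 63, 65, 74, 71, 71, 73, 71, 69, 75, 72, 70, 59, 58, 64, 64, 72, 70, 68, 64, 65, 68, 65, 61, 65, 71, 71, 72, 67, 67, 69, 71, 69, 65, 62, 60]
9 [74, 71, 70, 71, 69, 69, 71, 73, 71, 74, 73, 69, 63, 62, 58, 63, 64, 66, 67, 69, 72, 71, 68, 69, 66, 71, 70, 75, 72, 62, 60, 65, 65, 66, 68, 66, 70, 71, 73, 72, 72, 72, 73, 73, 65, 61, 63, 63, 64]
12 [62, 64, 70, 71, 68, 70, 73, 73, 72, 74, 72, 75, 72, 
[... 551 characters left out ...]
, 64]
21 [124, 113, 112, 150, 119, 100, 71, 71, 84, 87, 88, 91, 89, 90, 86, 118, 118, 115, 204, 123, 113, 204, 203, 209, 210, 208, 159, 93, 88, 89, 80, 79, 81, 80, 77, 77, 202, 203, 187, 179, 172, 114, 115, 116, 123, 196, 118, 122, 135]
24 [25, 143, 159, 126, 155, 156, 84, 80, 82, 90, 92, 75, 86, 79, 73, 99, 97, 97, 96, 103, 96, 88, 54, 54, 58, 58, 61, 68, 80, 80, 82, 81, 80, 82, 86, 73, 69, 90, 101, 117, 130, 142, 154, 163, 180, 178, 187, 105, 106]
27 [40, 16, 115, 115, 124, 181, 187, 187, 187, 187, 191, 192, 192, 192, 170, 193, 192, 191, 193, 190, 191, 192, 192, 191, 193, 195, 195, 196, 191, 190, 192, 192, 192, 194, 194, 192, 195, 194, 195, 194, 188, 180, 189, 189, 186, 184, 183, 179, 168]
```

View pics/v7.png

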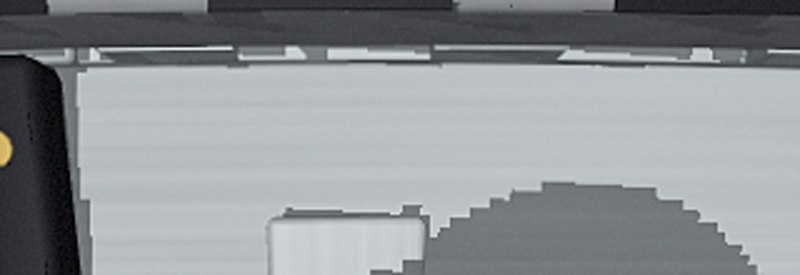

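The zoom shows B's blade sitting slightly toward −y of mark 2. I misjudged the lateral position by about 2.5 mm because the arm was still settling when I read it. I'll shift +y, set B down on the apron so it lies flat, and regrip.

```bash
python3 -m creep '[[5,0.3,0.12,0,0,0,0.6],[5,0.3,0.02,0,0,0,0],[5,0.28,0.02,0,0,0,0],[5,0,0,-0.15,0,0,0],[5,0,0,-0.1,0,0,0],[5,0,0,0,0,0,0]]'
python3 -m creep '[[24,0,0,0,0,0,0],[24,0,0,0,0,0,0],[24,0,0,0,0,0,0],[24,0,0,0,0,0,0]]'
python3 - <<'E'
from sc import *
p=capture('wrist'); f=p["frame"]; save(p,'w8.png'); cv2.imwrite('pics/v8.png',f[0:340,130:500,::-1])
E
```

```text
time_s: 24.33
tcp_pos: [0.5521, -0.0426, 0.0121]
eef_rot: [180.0, 0.0, 3.9]
contact_force: [-0.5, -0.9, -1.0]
gripper_width: 0.0171
gripper_force: 30.0
time_s: 24.67
tcp_pos: [0.5519, -0.0426, 0.0129]
eef_rot: [-180.0, -0.0, 3.9]
contact_force: [-0.6, -0.3, 0.4]
gripper_width: 0.0239
gripper_force: 0.0
```

View pics/v8.png

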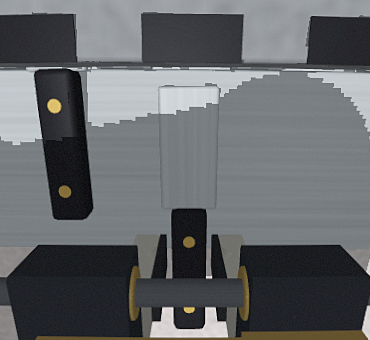

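B lies flat with its blade at u 290–348, and mark 2 is centred at u≈322, so they are aligned within about 1 mm. Regripping and inserting.

```bash
python3 -m creep '[[24,0,0,0.04,0,0,0],[5,0,0,0,0,0,0],[5,0,0,0,0,0,0],[5,0,0,0,0,0,0],[5,0,0,0.03,0,0,0],[5,0,0,0,0,0,0]]' 30
python3 -m creep '[[5,0.3,0.02,0,0,0,0],[5,0.3,0.02,0,0,0,0],[5,0.3,0.02,0,0,0,0],[5,0,0,0,0,0,0]]'
```

```text
time_s: 25.22
tcp_pos: [0.5519, -0.0426, 0.0145]
eef_rot: [-180.0, 0.0, 3.9]
contact_force: [-0.2, -0.5, -0.7]
gripper_width: 0.0179
gripper_force: 30.0
time_s: 25.55
tcp_pos: [0.5768, -0.0408, 0.0145]
eef_rot: [180.0, -0.1, 4.0]
contact_force: [0.7, 0.4, -0.5]
gripper_width: 0.0176
gripper_force: 30.0
```

Tip is about 18 mm inside with no resistance.

```bash
python3 -m creep '[[5,0.3,0.02,0,0,0,0],[5,0.3,0.02,0,0,0,0],[5,0.3,0.02,0,0,0,0],[5,0.3,0.02,0,0,0,0],[5,0.2,0.01,0,0,0,0],[5,0.1,0.01,0,0,0,0],[5,0,0,0,0,0,0]]'
python3 -m creep '[[5,0.08,0,0,0,0,0],[5,0.06,0,0,0,0,0],[5,0.06,0,0,0,0,0],[5,0,0,0,0,0,0]]'
```

```text
time_s: 26.13
tcp_pos: [0.6126, -0.0386, 0.0144]
eef_rot: [180.0, -0.0, 3.9]
contact_force: [-0.4, 0.3, -2.0]
gripper_width: 0.0177
gripper_force: 30.0
time_s: 26.47
tcp_pos: [0.6173, -0.0386, 0.0147]
eef_rot: [-180.0, -0.0, 3.9]
contact_force: [0.7, 0.2, -0.7]
gripper_width: 0.0177
gripper_force: 30.0
```

```bash
python3 -m creep '[[5,0.1,0,0,0,0,0],[5,0.1,0,0,0,0,0],[5,0,0,0,0,0,0]]'
```

```text
time_s: 26.72
tcp_pos: [0.6187, -0.0389, 0.0141]
eef_rot: [180.0, 0.4, 3.9]
contact_force: [-10.3, 2.8, 7.5]
gripper_width: 0.0177
gripper_force: 30.0
```

```bash
python3 -m creep '[[32,0,0,0,0,0,0],[32,0,0,0,0,0,0],[32,0,0,0.3,0,0,0],[32,0,0,1,0,0,0],[32,0,0,1,0,0,0],[32,0,0,1,0,0,0],[32,0,0,1,0,0,0],[32,0,0,0.7,0,0,0]]'
python3 -m creep '[[32,-1,0,0,0,0,0],[32,-1,0,0,0,0,0],[32,-1,0,0,0,0,0],[32,-1,0,0,0,0,0],[10,0,0,0,0,0,0],[10,0,0,0,0,0,0]]'
python3 - <<'E'
from sc import *
st(); p=capture('wrist'); f=p["frame"]; save(p,'w9.png'); cv2.imwrite('pics/v9.png',cv2.resize(f[0:250,130:500,::-1],None,fx=2,fy=2))
E
```

```text
time_s: 27.38
tcp_pos: [0.6233, -0.0386, 0.1431]
eef_rot: [180.0, -0.2, 4.0]
contact_force: [-0.5, -0.2, 0.6]
gripper_width: 0.0318
gripper_force: 0.0
time_s: 27.88
tcp_pos: [0.5219, -0.0385, 0.141]
eef_rot: [-180.0, -0.1, 4.0]
contact_force: [0.4, -0.0, 0.1]
gripper_width: 0.024
gripper_force: 0.0
27.8833 [ 0.5219 -0.0385  0.141 ] [-1.8e+02 -1.0e-01  4.0e+00] [ 0.4 -0.   0.1] 0.023997547629825484 0.0
```

View pics/v9.png

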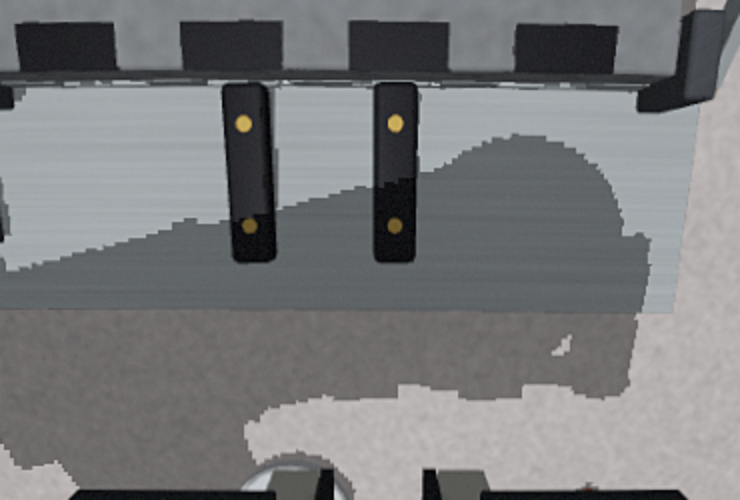

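Both handles end at the same row (v≈262 in the crop) with their fronts at the face under marks 1 and 2, so both are home. Next, fetch the keeper bar.

```bash
python3 -m creep '[[30,0.59,0.11,0.21,0,0,-6.92],[30,0.59,0.11,0.21,0,0,-6.92],[30,0.59,0.11,0.21,0,0,-6.92],[30,0.59,0.11,0.21,0,0,-6.92],[30,0.59,0.11,0.21,0,0,-6.92],[30,0.59,0.11,0.21,0,0,-6.92],[30,0.59,0.11,0.21,0,0,-6.92],[30,0.59,0.1,0.21,0,0,-6.92]]'
python3 -m creep '[[30,0.59,0.1,0.21,0,0,-6.92],[30,0.59,0.1,0.21,0,0,-6.92],[30,0.59,0.1,0.21,0,0,-6.92],[30,0.59,0.1,0.21,0,0,-6.92],[30,0.59,0.1,0.21,0,0,-6.92],[30,0,0,0,0,0,0],[30,0,0,0,0,0,0]]'
```

```text
time_s: 28.6
tcp_pos: [0.642, -0.0168, 0.1817]
eef_rot: [-180.0, -0.0, -51.8]
contact_force: [0.1, -0.1, -0.1]
gripper_width: 0.0298
gripper_force: 0.0
time_s: 29.18
tcp_pos: [0.7151, -0.0043, 0.207]
eef_rot: [180.0, -0.0, -86.0]
contact_force: [-0.2, -1.0, -0.8]
gripper_width: 0.0301
gripper_force: 0.0
```

```bash
python3 -m creep '[[30,-0.15,0,-0.8,0,0,0],[30,0,0,-1,0,0,0],[30,0,0,-1,0,0,0],[30,0,0,-1,0,0,0],[30,0,0,-0.8,0,0,0],[30,0,0,-0.2,0,0,0],[30,0,0,0,0,0,0]]' 15
python3 -m creep '[[5,0,0,0,0,0,0],[5,0,0,0,0,0,0],[5,0,0,0,0,0,0],[5,0,0,0,0,0,0],[5,0,0,0,0,0,0]]' 15
```

```text
time_s: 29.77
tcp_pos: [0.7088, -0.0047, 0.0858]
eef_rot: [179.8, -0.0, -85.9]
contact_force: [0.1, 0.6, -0.2]
gripper_width: 0.0298
gripper_force: 0.0
time_s: 30.18
tcp_pos: [0.7105, -0.0042, 0.0895]
eef_rot: [-179.9, 0.0, -86.0]
contact_force: [-3.1, 0.5, 6.3]
gripper_width: 0.0112
gripper_force: 15.0
```

```bash
python3 -m creep '[[5,-0.21,-0.02,0.24,0,0,0],[5,-0.23,-0.01,0.22,0,0,0],[5,-0.29,-0.02,0.21,0,0,0],[5,-0.3,-0.02,0.2,0,0,0],[5,-0.32,-0.02,0.16,0,0,0],[5,-0.34,-0.02,0.12,0,0,0],[5,-0.35,-0.03,0.08,0,0,0],[5,-0.36,-0.02,0.05,0,0,0]]' 20
python3 -m creep '[[5,-0.36,-0.03,0.01,0,0,0],[5,-0.36,-0.02,-0.03,0,0,0],[5,-0.35,-0.03,-0.07,0,0,0],[5,-0.35,-0.02,-0.1,0,0,0],[5,-0.33,-0.02,-0.14,0,0,0],[5,-0.32,-0.02,-0.17,0,0,0],[5,-0.3,-0.02,-0.2,0,0,0],[5,-0.27,-0.02,-0.24,0,0,0]]'
python3 -m creep '[[5,-0.25,-0.02,-0.26,0,0,0],[5,-0.22,-0.01,-0.29,0,0,0],[5,-0.18,-0.01,-0.31,0,0,0],[5,-0.16,-0.01,-0.32,0,0,0],[5,-0.12,-0.01,-0.34,0,0,0],[5,-0.08,0,-0.35,0,0,0],[5,0,0,0,0,0,0]]'
```

```text
time_s: 30.85
tcp_pos: [0.6536, -0.0077, 0.1233]
eef_rot: [-179.5, 0.0, -86.0]
contact_force: [5.5, 0.7, 4.1]
gripper_width: 0.0112
gripper_force: 20.0
time_s: 31.52
tcp_pos: [0.5835, -0.0124, 0.096]
eef_rot: [-180.0, 0.0, -86.0]
contact_force: [1.7, 4.6, 1.4]
gripper_width: 0.0113
gripper_force: 20.0
time_s: 32.1
tcp_pos: [0.5582, -0.0144, 0.0476]
eef_rot: [179.9, -0.0, -86.0]
contact_force: [3.8, 5.2, -2.2]
gripper_width: 0.0115
gripper_force: 20.0
```

```bash
python3 -m creep '[[5,-0.04,0,-0.3,0,0,0],[5,-0.01,0,-0.3,0,0,0],[5,0.02,0,-0.25,0,0,0],[5,0.03,0,-0.2,0,0,0],[5,0.03,0,-0.15,0,0,0],[5,0.02,0,-0.1,0,0,0],[5,0,0,0,0,0,0]]'
```

```text
time_s: 32.68
tcp_pos: [0.5584, -0.0145, 0.0152]
eef_rot: [179.8, -0.0, -86.1]
contact_force: [-0.7, 5.9, -0.9]
gripper_width: 0.0114
gripper_force: 20.0
```

```bash
python3 -m creep '[[5,0,0,-0.1,0,0,0],[5,0,0,0,0,0,0],[28,0,0,0,0,0,0],[28,0,0,0,0,0,0],[28,0,0,0.5,0,0,0],[28,0,0,1,0,0,0],[0,0,0,0,0,0,0],[0,0,0,0,0,0,0]]'
python3 -m creep '[[0,0,0,0,0,0,0],[0,0,0,0,0,0,0],[0,0,0,-0.6,0,0,0],[0,0,0,-0.2,0,0,0],[0,0,0,-0.1,0,0,0],[0,0,0,0,0,0,0]]'
```

```text
time_s: 33.35
tcp_pos: [0.5604, -0.0147, 0.053]
eef_rot: [-179.9, -0.0, -86.0]
contact_force: [0.1, 0.2, -0.4]
gripper_width: 0.0193
gripper_force: 0.0
time_s: 33.85
tcp_pos: [0.5592, -0.0146, 0.0285]
eef_rot: [179.9, -0.0, -86.0]
contact_force: [-0.0, -0.6, -0.4]
gripper_width: 0.0009
gripper_force: 0.0
```

```bash
python3 -m creep '[[0,0,0,-0.1,0,0,0],[0,0,0,-0.1,0,0,0],[0,0,0,0,0,0,0]]'
```

```text
time_s: 34.1
tcp_pos: [0.5604, -0.0143, 0.026]
eef_rot: [-180.0, -0.0, -86.0]
contact_force: [-3.5, -0.2, 11.2]
gripper_width: 0.0005
gripper_force: 5.6
```

```bash
python3 -m creep '[[0,0,0,-0.08,0,0,0],[0,0,0,0,0,0,0]]'
```

```text
time_s: 34.27
tcp_pos: [0.5605, -0.0143, 0.0256]
eef_rot: [-179.9, -0.0, -85.9]
contact_force: [-10.7, 2.1, 28.2]
gripper_width: 0.0006
gripper_force: 13.8
```

Bar is home in its detent: the fingers stop on it at z = 25.6 mm with 28 N. Now to the stop.

```bash
python3 -m creep '[[0,0,0,0.5,0,0,0],[0,0,0,1,0,0,0],[0,0,0,1,0,0,0],[0,0,0,1,0,0,0],[0,0,0,1,0,0,0],[60,0,0,1,0,0,0],[60,0.16,0.99,0,0,0,0],[60,0.16,0.99,0,0,0,0]]'
python3 -m creep '[[64,0.16,0.99,0,0,0,0],[64,0.16,0.99,0,0,0,0],[64,0.16,0.99,0,0,0,0],[64,0.16,0.99,0,0,0,0],[64,0.16,0.99,0,0,0,0],[64,0.16,0.99,0,0,0,0],[64,0.16,0.99,0,0,0,0],[64,0.16,0.99,0,0,0,0]]'
python3 -m creep '[[64,0.16,0.99,0,0,0,0],[64,0.16,0.99,0,0,0,0],[64,0,0,0,0,0,0],[64,0,0,0,0,0,0]]'
python3 - <<'E'
from sc import *
st(); q=capture('scene'); save(q,'s10.png'); p=capture('top'); save(p,'t10.png'); w=capture('wrist')
s=q["frame"][150:310,270:470]; cv2.imwrite('pics/v10.png',cv2.resize(s,(750,600),interpolation=cv2.INTER_CUBIC)[:,:,::-1])
E
```

```text
time_s: 34.93
tcp_pos: [0.5691, 0.0353, 0.1627]
eef_rot: [-179.7, 0.1, -86.1]
contact_force: [0.6, 0.8, -0.9]
gripper_width: 0.0151
gripper_force: 0.0
time_s: 35.6
tcp_pos: [0.6001, 0.2345, 0.1603]
eef_rot: [-180.0, 0.0, -86.0]
contact_force: [0.8, 0.2, 0.7]
gripper_width: 0.0627
gripper_force: 0.0
time_s: 35.93
tcp_pos: [0.6079, 0.2838, 0.1596]
eef_rot: [180.0, -0.0, -85.9]
contact_force: [-0.1, -0.7, -0.2]
gripper_width: 0.0639
gripper_force: 0.0
35.9333 [0.6079 0.2838 0.1596] [180.   -0.  -85.9] [-0.1 -0.7 -0.2] 0.06390605942564515 0.0
```

View pics/v10.png

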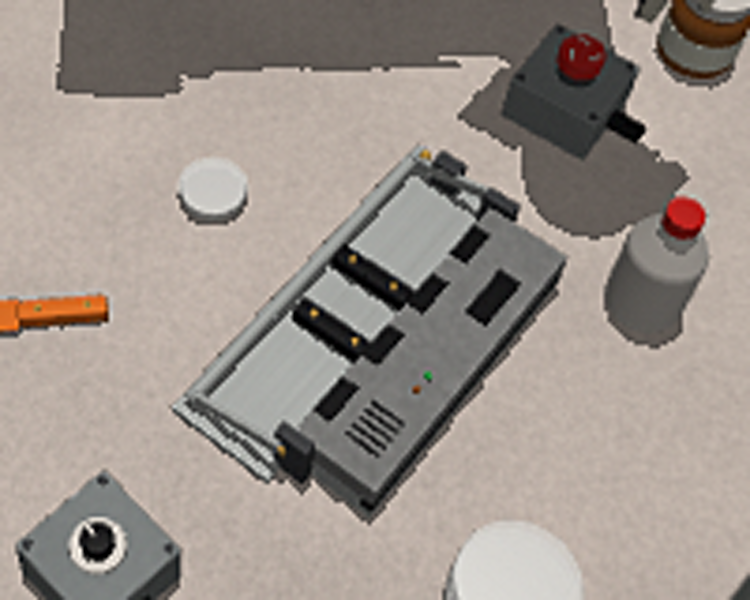

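The picture shows both scrapers home in slots 1 and 2, the keeper bar shut in front of the handles, the stop still down at crop (582,55), and everything standing. Descending to grip and twist the mushroom.

```bash
python3 -m creep '[[64,0.02,-0.07,-0.8,0,0,0],[64,0,0,-1,0,0,0],[64,0,0,-1,0,0,0],[64,0,0,-0.6,0,0,0],[64,0,0,-0.3,0,0,0],[64,0,0,0,0,0,0]]' 15
python3 -m creep '[[30,0,0,0,0,0,0],[30,0,0,0,0,0,0],[30,0,0,0,0,0,0],[30,0,0,0,0,0,0],[30,0,0,0,0,0,0]]' 15
```

```text
time_s: 36.58
tcp_pos: [0.6078, 0.2794, 0.0659]
eef_rot: [179.9, -0.1, -86.1]
contact_force: [0.0, -0.9, 0.4]
gripper_width: 0.0638
gripper_force: 0.0
time_s: 37.0
tcp_pos: [0.6072, 0.2809, 0.0679]
eef_rot: [179.9, 0.0, -86.1]
contact_force: [-5.3, 0.8, 1.5]
gripper_width: 0.0396
gripper_force: 15.0
```

```bash
python3 -m creep '[[30,0,0,0,0,0,-5],[30,0,0,0,0,0,-6],[30,0,0,0,0,0,-6],[30,0,0,0,0,0,-6],[30,0,0,0,0,0,-6],[30,0,0,0,0,0,-6],[30,0,0,0,0,0,-6],[30,0,0,0,0,0,-6]]' 20
python3 -m creep '[[30,0,0,0,0,0,-6],[30,0,0,0,0,0,0],[64,0,0,0,0,0,0],[64,0,0,0,0,0,0],[64,0,0,0,0,0,0],[64,0,0,0,0,0,0]]'
python3 -m creep '[[64,0,0,0.5,0,0,0],[64,0,0,1,0,0,0],[64,0,0,1,0,0,0],[64,0,0,1,0,0,0],[64,-0.9,-0.9,0.6,0,0,0],[64,-0.9,-0.9,0,0,0,0],[64,-0.9,-0.9,0,0,0,0],[64,-0.9,-0.9,0,0,0,0]]'
python3 - <<'E'
from sc import *
st(); q=capture('scene'); save(q,'s11.png')
m=((q["frame"][...,0]>90)&(q["frame"][...,1]<80)&(q["frame"][...,2]<80)); m[:,:405]=0; m[:,445:]=0; m[190:]=0
ys,xs=np.nonzero(m); print(xs.min(),xs.max(),ys.min(),ys.max())
for z in(.081,.09): print(np.round(px2w(q,xs.mean(),ys.mean(),z),3))
s=q["frame"][140:320,250:475]; cv2.imwrite('pics/v11.png',cv2.resize(s,(750,600),interpolation=cv2.INTER_CUBIC)[:,:,::-1])
E
```

```text
time_s: 37.67
tcp_pos: [0.604, 0.2819, 0.0675]
eef_rot: [179.7, -0.2, -133.3]
contact_force: [-22.1, 9.0, 10.0]
gripper_width: 0.0391
gripper_force: 20.0
time_s: 38.17
tcp_pos: [0.609, 0.2811, 0.0681]
eef_rot: [-180.0, 0.1, -139.0]
contact_force: [-0.3, -0.7, -0.1]
gripper_width: 0.06
gripper_force: 0.0
time_s: 38.83
tcp_pos: [0.518, 0.1898, 0.1713]
eef_rot: [-180.0, 0.1, -139.0]
contact_force: [0.6, -0.2, 0.0]
gripper_width: 0.0644
gripper_force: 0.0
38.8333 [0.518  0.1898 0.1713] [-1.80e+02  1.00e-01 -1.39e+02] [ 0.6 -0.2  0. ] 0.06442114826657683 0.0
420 431 158 168
[0.605 0.288 0.081]
[0.608 0.281 0.09 ]
```

View pics/v11.png

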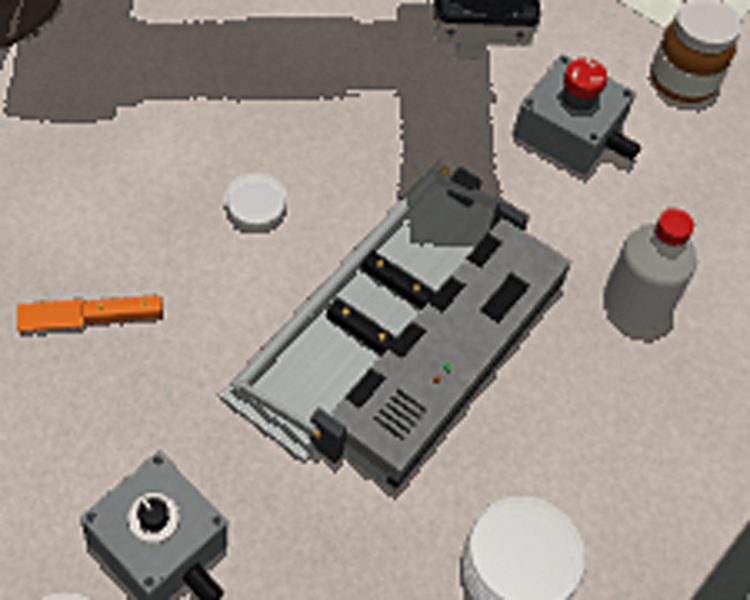

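The mushroom is up again: its picture position fits a 90 mm height at (0.608, 0.281). The bar is shut, both scrapers are home and everything is standing.

```bash
python3 -c "
from plant import close_job
print(close_job())"
```

```text
the job is handed in; nothing more can be done
None
```

The job is handed in: I latched the stop, seated both scrapers on the bench in slots 1 and 2, pressed the keeper bar home, then twisted the stop so it sprang up; the last pictures show nothing knocked over.

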